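# Uncouple an air-dryer cartridge and lay it away

## Robot

A 7-joint arm with a two-finger parallel gripper is mounted at the origin on a cart in front of the work surface, level with it; the furniture and walls round the work are solid. World frame = base frame: x ahead of the robot, y to its left, z up, the work surface at z = 0. Lengths are in m, angles in rad, forces in N, time in s.
With the tool pointing down it reaches from about 0.35 to 0.775 m from the base axis. Payload 3.1 kg.
Tool frame: the origin (TCP) lies on the centre line of the jaws, within the pads' length; the fingertips stand ctrl.tcp_to_tips ahead of it and the grasp point (between the pads) is the TCP (ctrl.tcp_to_tips is the distance from the TCP to the fingertips, in m); z points along the fingers, y is the line along which they close (so a half turn about z gives the same grasp; the last joint's range is limited). The gripper opens to 85 mm and grips with 20 to 120 N. Pads are 22 mm wide; open, the fingers measure 114 mm over their backs; the gripper's body (76 mm by 85 mm) begins 54 mm behind the grasp point. The pads swing forward as they close: fully open they stand 13 mm farther back than shut.
Start: joints at [-1.175, 0.311, 0.014, 1.512, -0.004, 1.319, -0.027], TCP at [0.233, 0.498, 0.25] pointing down, gripper open.
Joint ranges: [-2.7, 2.7], [-0.3, 1.91], [-1.27, 1.3], [0.12, 2.57], [-1.44, 4.58], [0.2, 2.03], [-3.05, 3.05]. Speed limits (rad/s): [2.79, 2.79, 3.14, 3.14, 3.14, 3.14, 3.14].

## Interface

Orientations are given as a unit quaternion [w, x, y, z].
In Python, from plant import ctrl gives the robot as it stands.
- The arm moves only by the tool servo_tool, never from a script. Its argument "steps" is a list of rows, each a list of 4 numbers: the shift along the tool's x, y, z scaled (see below), then the turn about the tool's z scaled (see below). In form: [[dx, dy, dz, yaw], ...]. A call has 1 to 10 rows; each row shifts and turns the commanded pose from where the row before left it, along the tool's axes as they then stand; what a row does not reach is not made up. The controller multiplies each number of a shift by 300 mm and each number of a turn by 2 pi rad. A row lasts 1/10 s, in which the tool goes at most 50 mm and 8.59 degrees, less where a joint would pass 70% of its speed; a pose out of reach is approached as far as the arm can. A call with a number of a shift or a turn outside -1 to 1 is refused whole. A call with a gripper value outside its range is refused whole. "hand" is the opening, from 0 (shut) to 1 (fully open), set as the call begins (left out, the last holds). The fingers move at their own pace and stop on an object; the grip force is fixed at half the most. Time passes only in rows, so rows that do not move let the fingers close. It gives the time, the measured TCP pose, the force, the opening and the grip force at its end, in the units of the state.
- ctrl.read_state(): the state, without advancing time (a new reading comes with each control period).
- ctrl.capture(name): name is "scene" or "top" or "wrist"; returns the picture (480x640x3 uint8, red, green, blue); there is no depth.
- ctrl.camera_info(name): a dict with "fx", "fy", "cx", "cy" (pixels), "world_to_cam" (4x4, takes a point from world to camera coordinates). Camera axes: x right, y up, looking along -z (the intrinsics and any distortion apply to the point x, -y, -z); pixel columns grow to the right and rows downward; lengths in m; the calibration is good to about 2 mm. The wrist camera is an equidistant fisheye: a pixel r from the principal point sees the ray r / f radians off the axis. A picture is of the moment at which its call begins: read the wrist's pose just before it. camera_info takes no time and is no camera call; for the wrist camera it gives the pose at the moment of the call.
- ctrl.hand_in(): hands the job in; it is judged then, once.
The state is a dict: "time": time; "q": joint angles; "qd": joint speeds; "effort": joint torques, N m; "ee_pos": TCP position; "tcp_rot": TCP orientation; "contact_force": force on the tool from outside, world axes, zero at the start; "torque": the same for the moment, N m; "finger_gap": finger opening in m; "finger_force": force on a finger pad.
Only numpy, scipy, OpenCV 4.12 (cv2) and the standard library are available. Lean on these libraries where they do the work, as an engineer would, in place of code of your own. Each camera call takes 0.05 s, during which the arm holds its last target. There are 200 camera calls.

## Task

Take the blue air-dryer cartridge off the bench coupling: draw the sprung sleeve fully up by one of its red fins so that the cartridge pops up, let go of the sleeve, and pull the cartridge straight out so that the sleeve snaps back home. Stand it upright on the table with its foot against the robot's side of the low aluminium stop strip and let go of it, then tip it over the strip onto its side with a push on its top, and let it lie there untouched for a moment. Finally pick it up from the side on which it lies and lay it flat in the grey storage tray, leaving the bottle, tin and flashlight where they are.

Things in the scene. Friction and masses are not known exactly. Their poses are not given: they have to be found in the camera images.
- coupling: Quick coupling screwed to the table (fixed): grey base plate 100x86x10 mm, upright steel socket 48 mm across with its mouth at z = 78 mm, brass sprung sleeve 68 mm across round it. Origin: on the table under the socket's axis; z up, the sleeve's two red fins point to +y and -y. The cartridge's nipple stands 48 mm deep in the socket (foot at z = 30 mm), 1 mm play all round, locked.
- socket_mouth (a point): Centre of the socket's mouth, z = 78 mm. With the sleeve drawn fully up its lip leaves the nipple's groove and a plunger lifts the cartridge 15 mm in about 0.3 s (top at z = 195 mm). Let go of, the sleeve comes down only half way, its lip resting against the nipple's side, and snaps home once the loose cartridge is pulled straight up by another 20 mm or more.
- sleeve (a joint): travel of the sleeve in m along its slanting slide: 0 = down (home), 0.016 = fully retracted, where it stands 14 mm higher and 8 mm nearer the coupling's -x side (pull it along that slant; it cannot go farther). Its spring pulls back with about 4 to 9 N; the lip lets go at about 0.009 to 0.012. If let down before the cartridge has risen, draw it up again; a locked cartridge cannot be pulled out.
- fin_left (a point): Where to pinch the sleeve's left (+y) red fin, 62 mm from the socket's axis, z = 58 mm when home; moves with the sleeve. The fin is 12 mm thick (x), 36 mm long (y, 44 to 80 mm from the axis), top edge at z = 68 mm. The cartridge's body (z = 80 to 180 mm, face 24 to 28 mm from the axis) towers beside it: lean the gripper 30 to 40 degrees away from it, fingers on the fin's two x faces.
- fin_right (a point): The same point on the right (-y) fin; pulling either fin moves the whole sleeve.
- cartridge: Air-dryer cartridge, 150 mm long, about 0.35 kg, loose: a brass nipple (34 mm across, 50 mm long, with a groove) at the foot and a blue and black square body 48x48x100 mm above it. Origin: centre of the nipple's flat foot; z along the cartridge towards its top, x and y square to the body's faces. It can stand on the foot by itself.
- cartridge_mid (a point): centre of the square body of the cartridge, 100 mm from the foot on its axis (axes as cartridge); 24 mm above the table when it lies on its side.
- cartridge_top (a point): centre of the top face of the cartridge, 150 mm from the foot.
- stop_strip: Aluminium strip screwed to the table (fixed), 14 (x) by 130 (y) by 6 mm high. Origin: centre of its underside. Its -x face is the robot's side; a foot touching it has its centre 24 mm from the strip's centre line. Tip the cartridge towards the strip's +x, pushing near its top: it then lies with its nipple (7 mm slimmer all round than the body) over the strip and its body on the table beyond.
- storage_tray: Grey open tray (fixed), 200 mm (x) by 112 mm (y) by 22 mm high, walls and floor 4 mm thick. Origin: centre of its underside, on the table. The cartridge lies in it along the tray's x, either way round.
- bottle: White bottle with orange tip, 38 mm across and 100 mm tall, standing; to be left alone. Origin at its foot.
- tin: Round white tin, 66 mm across, 24 mm tall; to be left alone. Origin at its foot.
- flashlight: Black flashlight, 102 mm long, 26 mm thick, lying; to be left alone.
Mind the look-alikes: they are no part of the job. Leave any purple look-alike of the cartridge alone.

How it is judged:
On the way, in this order (a step that is already met when the one before it is completed fails the run):
1. the sleeve is retracted (more than 12 of its 16 mm) (value of joint sleeve above 0.012 m), for 0.1 s.
2. the cartridge is drawn out (25 mm or more above its locked height) and the sleeve has snapped home (within 2 mm) (value of joint sleeve below 0.002 m and z of cartridge in the frame of coupling above 0.055 m), for 0.1 s.
3. the cartridge stands upright on the table by itself, its foot within 10 mm of the robot's side of the stop strip (angle between cartridge's own z axis and vertical below 0.1 rad and height (world z) of cartridge below 0.005 m and contact force between the fingers and cartridge below 0.1 N and x of cartridge in the frame of stop_strip between -0.035 and -0.018 m and y of cartridge in the frame of stop_strip between -0.055 and 0.055 m), for 0.2 s.
4. the cartridge lies on its side on the table beyond the strip, untouched, its foot end at the strip (body centre 40 to 150 mm past the strip's centre line) (angle between cartridge's own z axis and vertical above 1.42 rad and height (world z) of cartridge_mid below 0.032 m and contact force between the fingers and cartridge below 0.1 N and x of cartridge_mid in the frame of stop_strip between 0.04 and 0.15 m and y of cartridge_mid in the frame of stop_strip between -0.08 and 0.08 m), for 0.2 s.
At the end, for the whole second after the job is handed in: The cartridge lies flat on its side (within 7 degrees of level) on the tray's floor, wholly between its walls (body centre less than 33 mm above the tray's underside, within 60 mm along and 40 mm across of the tray's centre), at rest and let go; the sleeve is home within 2 mm (angle between cartridge's own z axis and vertical between 1.45 and 1.69 rad and z of cartridge_mid in the frame of storage_tray below 0.033 m and contact force between the fingers and cartridge below 0.1 N and linear speed of cartridge below 0.02 m/s and value of joint sleeve below 0.002 m and x of cartridge_mid in the frame of storage_tray between -0.06 and 0.06 m and y of cartridge_mid in the frame of storage_tray between -0.04 and 0.04 m); the robot touches nothing.
It fails at once if the bottle is moved more than 30 mm (distance of bottle from where it was at the start of the episode above 0.03 m).
It fails at once if the tin is moved more than 30 mm (distance of tin from where it was at the start of the episode above 0.03 m).
It fails at once if the flashlight is moved more than 30 mm (distance of flashlight from where it was at the start of the episode above 0.03 m).
It also fails if it takes over 72 s, if anything falls off the work surface, if the arm or the gripper's body presses on something with over 40 N, if the wrist force passes 120 N, or if a joint passes its speed limit or range.

## Working session

There is one attempt and no reset: what is moved stays moved. The work goes in short steps, Python scripts to look and compute and a tool call to move; the robot and the scene stay as the last step left them, time stands still between calls to the robot, and variables do not carry over. Pictures are saved under pics/ and viewed, at most 10 in all, crops included, and the job is handed in when it is done.

Besides the shell and the picture viewer there is one more tool, called after "Emit:" by a JSON object that holds its "op" and its "data", one argument or row to a line. servo_tool: Moves the arm, as the interface text tells. Its arguments: {"type":"object","properties":{"steps":{"type":"array"},"hand":{"type":"number"}},"required":["steps"]}

```bash
ls; mkdir -p pics; python3 - <<'E'
from plant import ctrl
import cv2,numpy as np
s=ctrl.read_state();print(s['time'],s['ee_pos'],s['tcp_rot'],s['finger_gap'],ctrl.tcp_to_tips)
for n in ['scene','top']:
    cv2.imwrite(f'pics/{n}0.png',cv2.cvtColor(ctrl.capture(n),cv2.COLOR_RGB2BGR))
    i=ctrl.camera_info(n);print(n,i)
E
```

```text
pics
0.0 [0.23286562 0.49751779 0.24920972] [-1.91656739e-04  2.17083528e-01  9.76152319e-01 -1.16396629e-03] 0.08533372322879731 0.019
scene {'fx': 462.2039695395612, 'fy': 462.2039695395612, 'cx': 317.2655692990226, 'cy': 239.95072810021384, 'world_to_cam': array([[ 0.66284339, -0.74871387,  0.00813549, -0.38073427],
       [ 0.46466283,  0.41984177,  0.77962898, -0.35901482],
       [-0.58713465, -0.51299166,  0.62618884, -0.77564482],
       [ 0.        ,  0.        ,  0.        ,  1.        ]])}
top {'fx': 461.66260941111227, 'fy': 461.66260941111227, 'cx': 325.12384721162664, 'cy': 242.2883987295874, 'world_to_cam': array([[-0.04977698, -0.99875379, -0.00362265,  0.00151269],
       [ 0.97646127, -0.04942748,  0.20995313, -0.57045541],
       [-0.20987054,  0.00691346,  0.97770474, -1.0546476 ],
       [ 0.        ,  0.        ,  0.        ,  1.        ]])}
```

View pics/scene0.png

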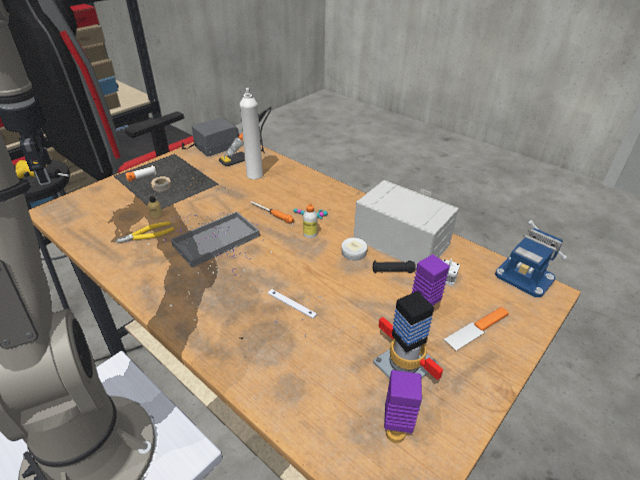

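View pics/top0.png

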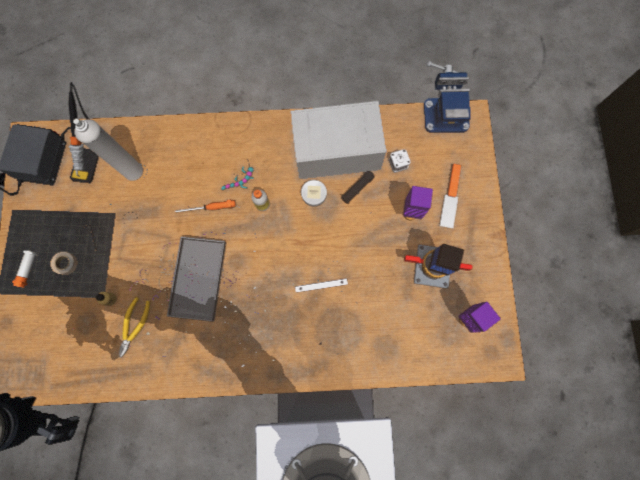

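The blue and black body stands in the coupling, at (412,322) in the scene view and (445,258) in the top view, with red fins at top (412,259) and (465,267). Two purple look-alikes, at top (418,202) and (480,317), are to be left alone. The strip is at top (321,285), the tray at (197,277), the bottle at (260,198), the tin at (313,192) and the flashlight at (357,186).

```bash
cat > h.py <<'E'
import cv2,numpy as np
from plant import ctrl
def ray(n,u,v,i=None):
    i=i or ctrl.camera_info(n); W=i['world_to_cam'];R,t=W[:3,:3],W[:3,3]
    x,y=(u-i['cx'])/i['fx'],(v-i['cy'])/i['fy']
    if n=='wrist':
        r=np.hypot(x,y)+1e-12; d=np.array([x/r*np.sin(r),-y/r*np.sin(r),-np.cos(r)])
    else: d=np.array([x,-y,-1.])
    return -R.T@t,R.T@d
def plane(n,u,v,z,i=None):
    o,d=ray(n,u,v,i); return o+d*(z-o[2])/d[2]
def two(a,b):
    A=np.zeros((3,3));B=np.zeros(3)
    for o,d in(a,b):
        d=d/np.linalg.norm(d);P=np.eye(3)-np.outer(d,d);A+=P;B+=P@o
    return np.linalg.solve(A,B)
def proj(n,p,i=None):
    i=i or ctrl.camera_info(n);c=i['world_to_cam']@np.r_[p,1];x,y,z=c[0],-c[1],-c[2]
    if n=='wrist':
        r=np.hypot(x,y);th=np.arctan2(r,z);return i['cx']+i['fx']*th*x/r,i['cy']+i['fy']*th*y/r
    return i['cx']+i['fx']*x/z,i['cy']+i['fy']*y/z
def blobs(m,amin=20):
    k,l,s,c=cv2.connectedComponentsWithStats(m.astype(np.uint8),connectivity=8)
    return [(c[j].round(1),s[j]) for j in range(1,k) if s[j,4]>=amin]
E
python3 - <<'E'
from h import *
T=cv2.imread('pics/top0.png');S=cv2.imread('pics/scene0.png')
f={}
for n,I in(('top',T),('scene',S)):
    hsv=cv2.cvtColor(I,cv2.COLOR_BGR2HSV);H,s,v=cv2.split(hsv)
    red=((H<5)|(H>175))&(s>170)&(v>80)
    red[:230]=0
    f[n]=blobs(red,15);print(n,'red',f[n])
    for c,st in f[n]: print(plane(n,*c,.063))
# strip corners, tray corners in top
g=cv2.cvtColor(T,cv2.COLOR_BGR2HSV)
m=np.zeros(T.shape[:2],np.uint8);sub=g[270:300,285:360];m[270:300,285:360]=((sub[...,1]<60)&(sub[...,2]>130))
cs=max(cv2.findContours(m,0,1)[0],key=cv2.contourArea);r=cv2.minAreaRect(cs);print('strip',r)
b=cv2.boxPoints(r);print(np.array([plane('top',*p,.006)[:2] for p in b]).round(4))
m[:]=0;sub=g[225:330,155:240];m[225:330,155:240]=(sub[...,1]<70)
cs=max(cv2.findContours(m,0,1)[0],key=cv2.contourArea);r=cv2.minAreaRect(cs);print('tray',r)
print(np.array([plane('top',*p,.02)[:2] for p in cv2.boxPoints(r)]).round(4))
for nm,u,v,z in [('purp1',418,202,.1),('purp2',480,317,.1),('blue top',448,257,.18),('bottle',260,198,.06),('tin',313,192,.024),('flash',357,186,.02)]:
    print(nm,plane('top',u,v,z).round(3))
vis=np.vstack([cv2.resize(T[170:340,380:520],(560,340*2))[:380*1],])
c1=cv2.resize(T[225:305,390:490],(500,400),interpolation=2);c2=cv2.resize(S[280:400,360:460],(300,360),interpolation=2)
o=np.zeros((400,800,3),np.uint8);o[:,:500]=c1;o[:360,500:]=c2;cv2.imwrite('pics/crop.png',o)
E
```

```text
top red [(array([413.1, 258.6]), array([405, 255,  18,   8,  95], dtype=int32)), (array([465.4, 266.3]), array([460, 264,  12,   6,  62], dtype=int32))]
[ 0.51882737 -0.23513357  0.063     ]
[ 0.49400343 -0.35774388  0.063     ]
scene red [(array([385.7, 326.5]), array([379, 317,  15,  22, 176], dtype=int32)), (array([431.6, 367.5]), array([420, 358,  23,  21, 257], dtype=int32))]
[ 0.51139248 -0.23610316  0.063     ]
[ 0.48748735 -0.35404603  0.063     ]
strip ((320.9017333984375, 284.86126708984375), (6.386402606964111, 52.76384353637695), 81.25383758544922)
[[ 0.4751  0.0545]
 [ 0.4886 -0.0762]
 [ 0.4727 -0.0777]
 [ 0.4593  0.0526]]
tray ((196.1000213623047, 278.20001220703125), (49.11774826049805, 81.73888397216797), 7.125016689300537)
[[0.416  0.3656]
 [0.6172 0.3446]
 [0.5952 0.222 ]
 [0.3955 0.2474]]
purp1 [ 0.648 -0.252  0.1  ]
purp2 [ 0.372 -0.366  0.1  ]
blue top [ 0.499 -0.287  0.18 ]
bottle [0.69  0.128 0.06 ]
tin [ 0.711 -0.003  0.024]
flash [ 0.722 -0.117  0.02 ]
```

View pics/crop.png

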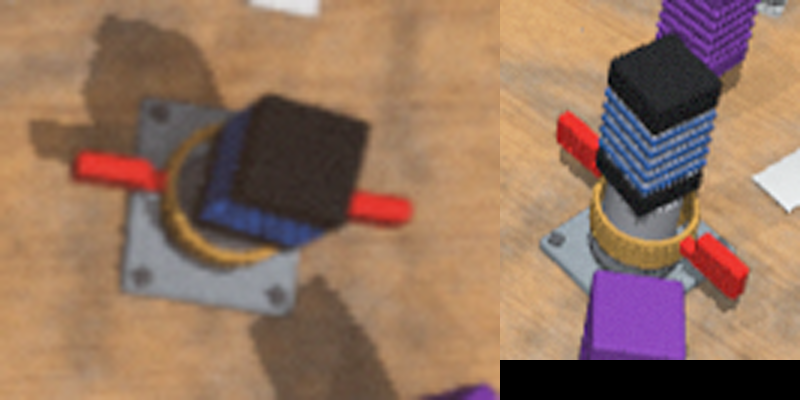

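The crop confirms that the blue and black cartridge sits in the coupling, at crop (305,165) with its fins at (115,170) and (380,208). The purple one only overlaps it in the scene view.

```bash
cat >> h.py <<'E'
from scipy.spatial.transform import Rotation as Ro
def toolR(s=None):
    s=s or ctrl.read_state();q=s['tcp_rot'];return Ro.from_quat([q[1],q[2],q[3],q[0]]).as_matrix()
def go(target,yang=None):
    "print shift (tool-axes, units of 300mm) and turn to bring TCP to target, tool y to world angle yang deg; shift in current axes"
    s=ctrl.read_state();R=toolR(s);d=np.array(target)-s['ee_pos']
    a=np.degrees(np.arctan2(R[1,1],R[0,1]))
    print('pos',s['ee_pos'].round(4),'yang',a.round(2),'t',round(s['time'],2),'dworld mm',(d*1000).round(1),'units',(R.T@d/.3).round(4), 'turn', None if yang is None else round(-(((yang-a+90)%180)-90)/360,4))
E
python3 - <<'E'
from h import *
for a,b in (((413.1,258.6),(385.7,326.5)),((465.4,266.3),(431.6,367.5))):
    print(two(ray('top',*a),ray('scene',*b)).round(4))
R=toolR();s=ctrl.read_state();i=ctrl.camera_info('wrist');W=i['world_to_cam']
c=-W[:3,:3].T@W[:3,3]
print('cam in tool',(R.T@(c-s['ee_pos'])).round(4),'axes',(W[:3,:3]@R).round(2),i['fx'],i['cx'],i['cy'])
go([.525,-.21,.26],-11.4)
E
```

```text
[ 0.5182 -0.2347  0.0567]
[ 0.4919 -0.3557  0.0611]
cam in tool [ 0.0812 -0.0003 -0.1235] axes [[ 0.    1.    0.  ]
 [ 0.95 -0.    0.31]
 [ 0.31 -0.   -0.95]] 371.64829954431775 315.90780148896596 239.92861987180024
pos [0.2329 0.4976 0.2493] yang 64.92 t 0.1 dworld mm [ 292.1 -707.6   10.7] units [-1.8816 -1.7236 -0.0318] turn 0.212
```

Emit:
{"op": "servo_tool", "data": {
  "steps": [
    [0,0,0,0.0237],
    [0,0,0,0.0237],
    [0,0,0,0.0237],
    [0,0,0,0.0237],
    [0,0,0,0.0237],
    [0,0,0,0.0237],
    [0,0,0,0.0237],
    [0,0,0,0.0237],
    [0,0,0,0.0237],
    [-0.13,0.09,-0.0035,0]
  ],
  "hand": 1
}}

```text
time: 1.1
ee_pos: [0.2466, 0.4592, 0.2497]
tcp_rot: [-0.002, 0.774, 0.634, -0.001]
contact_force: [0.5, -0.7, -0.1]
finger_gap: 0.0856
finger_force: 0.0
```

Emit:
{"op": "servo_tool", "data": {
  "steps": [
    [-0.13,0.09,-0.0035,0],
    [-0.13,0.09,-0.0035,0],
    [-0.13,0.09,-0.0035,0],
    [-0.13,0.09,-0.0035,0],
    [-0.13,0.09,-0.0035,0],
    [-0.13,0.09,-0.0035,0],
    [-0.13,0.09,-0.0035,0],
    [-0.13,0.09,-0.0035,0],
    [-0.13,0.09,-0.0035,0],
    [-0.13,0.09,-0.0035,0]
  ]
}}

```text
time: 2.1
ee_pos: [0.4356, 0.0155, 0.2618]
tcp_rot: [-0.0, 0.776, 0.63, 0.0]
contact_force: [1.1, 0.8, 0.1]
finger_gap: 0.0854
finger_force: 0.0
```

Emit:
{"op": "servo_tool", "data": {
  "steps": [
    [-0.13,0.09,-0.0035,0],
    [-0.13,0.09,-0.0035,0],
    [-0.13,0.09,-0.0035,0],
    [-0.13,0.09,-0.0035,0],
    [-0.13,0.09,-0.0035,0],
    [0,0,0,0],
    [0,0,0,0]
  ]
}}

```text
time: 2.8
ee_pos: [0.5268, -0.2029, 0.2661]
tcp_rot: [-0.001, 0.778, 0.629, -0.001]
contact_force: [-0.2, 0.3, 0.3]
finger_gap: 0.0857
finger_force: 0.0
```

```bash
python3 - <<'E'
from h import *
go([.525,-.21,.26],-12)
i=ctrl.camera_info('wrist');I=ctrl.capture('wrist')
cv2.imwrite('pics/w1.png',I[...,::-1])
print(i['world_to_cam'].tolist())
for p in ([.5182,-.2347,.068],[.505,-.295,.18],[.505,-.295,.078]): print(np.round(proj('wrist',p,i)))
E
```

```text
pos [ 0.5268 -0.2029  0.2661] yang -12.09 t 2.8 dworld mm [-1.8 -7.1 -6.1] units [-0.0243 -0.0011  0.0203] turn -0.0002
[[0.9779499070770635, -0.20882784429274676, -0.002216009027641386, -0.5560400734860997], [0.19762096487511022, 0.9287944335046999, -0.3135073436660093, 0.13028725593816942], [0.06752727959718742, 0.3061565477639359, 0.9495831900215355, -0.3684780601929798], [0.0, 0.0, 0.0, 1.0]]
[315. 247.]
[315. 380.]
[315. 311.]
```

View pics/w1.png

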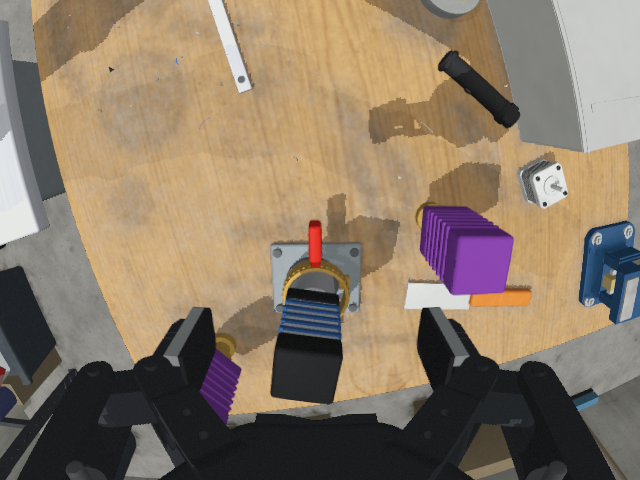

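The wrist view shows the red fin upright at (315,243), in line with the tool, and the blue body with its black top at (307,368), turned a few degrees from the fins. The purple ones are at (465,255) and (215,385), clear of the path.

```bash
python3 - <<'E'
from h import *
i=ctrl.camera_info('wrist');I=cv2.imread('pics/w1.png')
H,s,v=cv2.split(cv2.cvtColor(I,cv2.COLOR_BGR2HSV))
red=((H<6)|(H>174))&(s>150)&(v>80);red[:200]=0;red[280:]=0
b=max(blobs(red),key=lambda t:t[1][4]);print(b)
x,y,w,h,_=b[1]
ys,xs=np.nonzero(red)
for r in (y+1,y+8,y+h//2,y+h-4):
    q=xs[ys==r];print(r,q.min(),q.max(),plane('wrist',q.min(),r,.068,i).round(4),plane('wrist',q.max()+1,r,.068,i).round(4))
# cartridge top: black region
m=np.zeros(I.shape[:2],np.uint8);m[325:410,262:352]=(v[325:410,262:352]<60)&(s[325:410,262:352]<120)
m=cv2.morphologyEx(m,cv2.MORPH_OPEN,np.ones((5,5)))
c=max(cv2.findContours(m,0,1)[0],key=cv2.contourArea)
r=cv2.minAreaRect(c);print(r)
a=cv2.approxPolyDP(c,5,True)[:,0];print(a.tolist())
print(np.array([plane('wrist',*p,.18,i) for p in a]).round(4).tolist())
E
```

```text
(array([314.8, 243.1]), array([308, 221,  14,  46, 561], dtype=int32))
222 310 319 [ 0.519 -0.208  0.068] [ 0.5277 -0.2099  0.068 ]
229 309 320 [ 0.5167 -0.2143  0.068 ] [ 0.5273 -0.2165  0.068 ]
244 309 321 [ 0.5137 -0.2282  0.068 ] [ 0.5253 -0.2307  0.068 ]
263 311 319 [ 0.5115 -0.2469  0.068 ] [ 0.5197 -0.2486  0.068 ]
((306.16925048828125, 368.14617919921875), (67.3508529663086, 65.24227142333984), 7.125016689300537)
[[278, 334], [271, 394], [332, 402], [340, 341]]
[[0.4901, -0.2492, 0.18], [0.4711, -0.3007, 0.18], [0.5139, -0.3175, 0.18], [0.5296, -0.263, 0.18]]
```

Emit:
{"op": "servo_tool", "data": {
  "steps": [
    [-0.062,-0.007,0,0],
    [0,0,0.12,0],
    [0,0,0.12,0],
    [0,0,0.12,0],
    [0,0,0.12,0],
    [0,0,0,0],
    [0,0,0,0]
  ]
}}

```text
time: 3.55
ee_pos: [0.5221, -0.2172, 0.1236]
tcp_rot: [-0.0, 0.776, 0.631, 0.0]
contact_force: [0.1, 0.4, 0.5]
finger_gap: 0.0853
finger_force: 0.0
```

```bash
python3 - <<'E'
from h import *
go([.5208,-.2207,.06],-12)
E
```

```text
pos [ 0.5221 -0.2172  0.1236] yang -11.71 t 3.55 dworld mm [ -1.3  -3.5 -63.6] units [-0.0126 -0.0017  0.212 ] turn 0.0008
```

Emit:
{"op": "servo_tool", "data": {
  "steps": [
    [-0.0126,-0.0017,0.07,0.0008],
    [0,0,0.07,0],
    [0,0,0.072,0],
    [0,0,0,0],
    [0,0,0,0]
  ]
}}

```text
time: 4.05
ee_pos: [0.522, -0.2229, 0.0617]
tcp_rot: [0.001, 0.778, 0.629, 0.001]
contact_force: [0.4, -0.9, -0.2]
finger_gap: 0.0854
finger_force: 0.0
```

Emit:
{"op": "servo_tool", "data": {
  "steps": [
    [0,0,0,0],
    [0,0,0,0],
    [0,0,0,0],
    [0,0,0,0],
    [0,0,0,0],
    [0,0,0,0],
    [0,0,0,0]
  ],
  "hand": 0
}}

```text
time: 4.75
ee_pos: [0.5211, -0.2229, 0.0598]
tcp_rot: [0.001, 0.778, 0.629, 0.0]
contact_force: [0.9, -0.8, 0.7]
finger_gap: 0.0111
finger_force: 62.0
```

```bash
python3 - <<'E'
from h import *
go([.5208,-.2207,.06],-12)
print(ctrl.read_state()['finger_gap'])
E
```

```text
pos [ 0.5211 -0.2229  0.0598] yang -12.1 t 4.75 dworld mm [-0.3  2.2  0.2] units [ 0.0069 -0.0024 -0.0008] turn -0.0003
0.01112835103891563
```

Emit:
{"op": "servo_tool", "data": {
  "steps": [
    [0,-0.0067,-0.0117,0],
    [0,-0.0067,-0.0117,0],
    [0,-0.0067,-0.0117,0],
    [0,-0.0067,-0.0117,0],
    [0,-0.001,-0.0015,0],
    [0,0,0,0],
    [0,0,0,0],
    [0,0,0,0],
    [0,0,0,0],
    [0,0,0,0]
  ]
}}

```text
time: 5.75
ee_pos: [0.5131, -0.2213, 0.0736]
tcp_rot: [0.001, 0.778, 0.628, 0.0]
contact_force: [6.0, -2.8, -8.3]
finger_gap: 0.0106
finger_force: 61.0
```

```bash
python3 - <<'E'
from h import *
i=ctrl.camera_info('scene')
go([.5211,-.2229,.0598],-12)
S=ctrl.capture('scene');cv2.imwrite('pics/s2.png',cv2.resize(S[270:400,340:480],(560,520),interpolation=2)[...,::-1])
for z in (.18,.195): print(np.round(proj('scene',[.505,-.295,z])))
E
```

```text
pos [ 0.5131 -0.2213  0.0736] yang -12.14 t 5.75 dworld mm [  8.   -1.6 -13.8] units [0.0004 0.0269 0.0462] turn -0.0004
[418. 302.]
[419. 296.]
```

View pics/s2.png

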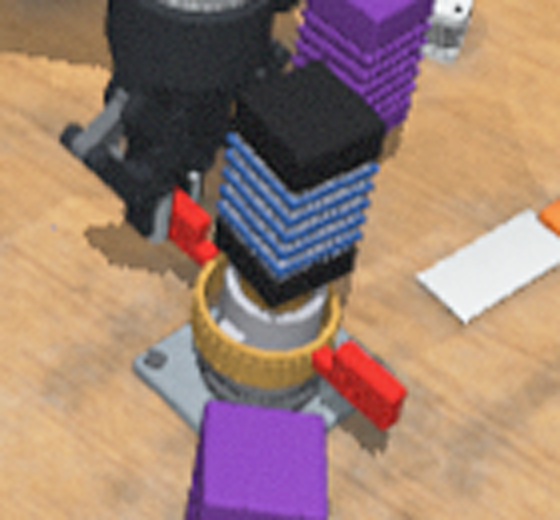

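The cartridge has popped up: brass nipple shows above the socket at crop (285,300), and its top face is at (312,108). The sleeve is raised, with the fingers on the left fin at (190,225).

Emit:
{"op": "servo_tool", "data": {
  "steps": [
    [0,0.0067,0.0117,0],
    [0,0.0067,0.0117,0],
    [0,0,0,0]
  ]
}}

```text
time: 6.1
ee_pos: [0.5171, -0.2221, 0.0667]
tcp_rot: [0.001, 0.778, 0.628, 0.0]
contact_force: [4.4, -1.8, -5.6]
finger_gap: 0.011
finger_force: 61.4
```

Emit:
{"op": "servo_tool", "data": {
  "steps": [
    [0,0,0,0],
    [0,0,0,0],
    [0,0,0,0],
    [0,0,0,0],
    [0,0,-0.1,0],
    [0,0,-0.15,0],
    [0,0,-0.15,0],
    [0,0,-0.15,0],
    [0,0,-0.15,0],
    [0,0,0,0]
  ],
  "hand": 1
}}

```text
time: 7.1
ee_pos: [0.5187, -0.2245, 0.2841]
tcp_rot: [0.006, 0.778, 0.628, 0.003]
contact_force: [-0.2, -0.4, 0.4]
finger_gap: 0.0857
finger_force: 0.0
```

```bash
python3 - <<'E'
from h import *
i=ctrl.camera_info('wrist');I=ctrl.capture('wrist')[...,::-1];cv2.imwrite('pics/w2.png',I)
H,s,v=cv2.split(cv2.cvtColor(I,cv2.COLOR_BGR2HSV))
print(np.round(proj('wrist',[.505,-.295,.195],i)))
m=np.zeros(I.shape[:2],np.uint8);m[330:420,255:360]=(v[330:420,255:360]<60)&(s[330:420,255:360]<120)
m=cv2.morphologyEx(m,cv2.MORPH_OPEN,np.ones((5,5)))
for c in cv2.findContours(m,0,1)[0]:
    if cv2.contourArea(c)<500: continue
    a=cv2.approxPolyDP(c,5,True)[:,0];print(a.tolist());P=np.array([plane('wrist',*p,.195,i) for p in a]);print(P.round(4).tolist())
    e=np.roll(P,-1,0)-P;print(np.degrees(np.arctan2(e[:,1],e[:,0])).round(1),np.linalg.norm(e,axis=1).round(4))
cv2.imwrite('pics/w2c.png',cv2.resize(I[200:440,200:440],(600,600)))
go([.505,-.295,.30],-19)
E
```

```text
[318. 352.]
[[281, 330], [279, 369], [340, 374], [349, 330]]
[[0.4847, -0.272, 0.195], [0.4747, -0.3042, 0.195], [0.5164, -0.3183, 0.195], [0.5292, -0.282, 0.195]]
[-107.2  -18.6   70.6  167.4] [0.0337 0.0441 0.0385 0.0457]
pos [ 0.5174 -0.2234  0.2807] yang -12.19 t 7.15 dworld mm [-12.4 -71.6  19.3] units [-0.2422  0.0106 -0.064 ] turn 0.0189
```

View pics/w2c.png

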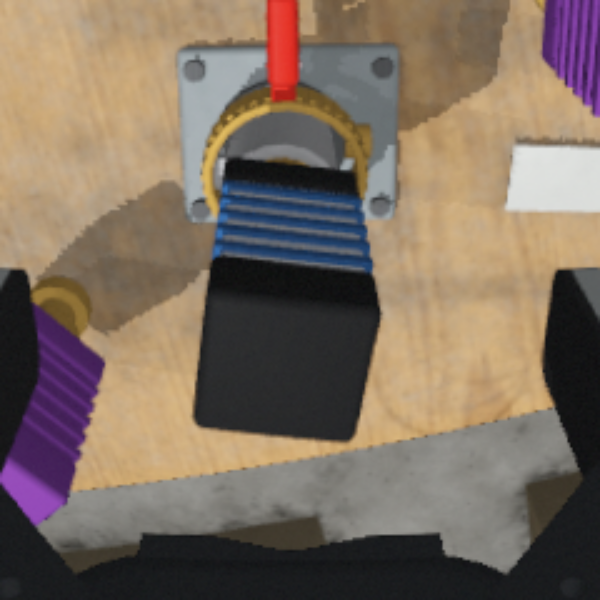

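The popped cartridge's top face has crop corners (208,285), (380,310), (355,440) and (195,425). The sleeve's left fin is at (283,50), let go.

```bash
python3 - <<'E'
from h import *
i=ctrl.camera_info('wrist')
P=np.array([plane('wrist',u/2.5+200,v/2.5+200,.195,i) for u,v in((208,285),(380,310),(355,440),(195,425))])
e=np.roll(P,-1,0)-P;print(P.mean(0).round(4),np.degrees(np.arctan2(e[:,1],e[:,0])).round(1),np.linalg.norm(e,axis=1).round(4))
E
```

```text
[ 0.5018 -0.287   0.195 ] [ -22.1 -108.7  160.8   70.9] [0.0454 0.0443 0.0457 0.0466]
```

Emit:
{"op": "servo_tool", "data": {
  "steps": [
    [-0.115,0.002,0,0],
    [-0.115,0.002,0,0],
    [0,0,0,0.0208],
    [0,0,0,0],
    [0,0,0,0]
  ]
}}

```text
time: 7.65
ee_pos: [0.5028, -0.2882, 0.2755]
tcp_rot: [-0.001, 0.816, 0.578, -0.0]
contact_force: [0.8, 0.7, -0.2]
finger_gap: 0.0858
finger_force: 0.0
```

```bash
python3 - <<'E'
from h import *
go([.504,-.291,.168],-19.7)
E
```

```text
pos [ 0.5028 -0.2882  0.2755] yang -19.45 t 7.65 dworld mm [   1.2   -2.8 -107.5] units [-0.0081  0.0078  0.3585] turn 0.0007
```

Emit:
{"op": "servo_tool", "data": {
  "steps": [
    [-0.008,0.0078,0.1,0],
    [0,0,0.1,0],
    [0,0,0.1,0],
    [0,0,0.06,0],
    [0,0,0,0],
    [0,0,0,0]
  ]
}}

```text
time: 8.25
ee_pos: [0.5048, -0.2915, 0.169]
tcp_rot: [-0.0, 0.817, 0.577, 0.0]
contact_force: [0.5, -0.7, 0.5]
finger_gap: 0.0853
finger_force: 0.0
```

Emit:
{"op": "servo_tool", "data": {
  "steps": [
    [0,0,0,0],
    [0,0,0,0],
    [0,0,0,0],
    [0,0,0,0],
    [0,0,0,0],
    [0,0,0,0]
  ],
  "hand": 0
}}

```text
time: 8.85
ee_pos: [0.5045, -0.2929, 0.1702]
tcp_rot: [0.001, 0.817, 0.576, 0.0]
contact_force: [-1.4, 0.6, 4.7]
finger_gap: 0.0476
finger_force: 66.0
```

Emit:
{"op": "servo_tool", "data": {
  "steps": [
    [0,0,-0.03,0],
    [0,0,-0.03,0],
    [0,0,-0.04,0],
    [0,0,-0.05,0],
    [0,0,-0.05,0],
    [0,0,-0.05,0],
    [0,0,-0.05,0],
    [0,0,0,0],
    [0,0,0,0]
  ]
}}

```text
time: 9.75
ee_pos: [0.504, -0.2926, 0.2592]
tcp_rot: [-0.0, 0.817, 0.576, 0.0]
contact_force: [0.2, -0.3, -3.5]
finger_gap: 0.0474
finger_force: 65.4
```

```bash
python3 - <<'E'
from h import *
go([.448,-.014,.26],5.9)
S=ctrl.capture('scene')[...,::-1];W=ctrl.capture('wrist')[...,::-1]
o=np.zeros((480,800,3),np.uint8);o[:,:400]=cv2.resize(S[230:422,340:500],(400,480));o[:,400:]=cv2.resize(W[150:450,190:440],(400,480));cv2.imwrite('pics/c3.png',o)
E
```

```text
pos [ 0.504  -0.2926  0.2592] yang -19.65 t 9.75 dworld mm [-56.  278.6   0.8] units [ 0.8117 -0.4881 -0.0027] turn -0.071
```

View pics/c3.png

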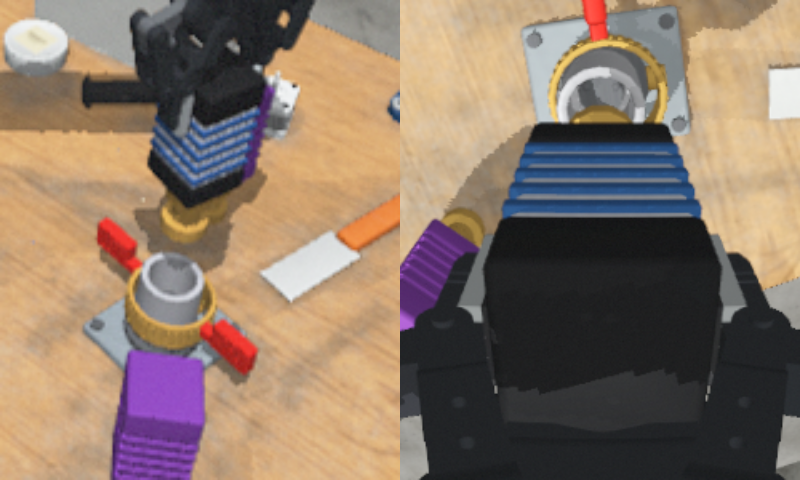

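The cartridge is held square and clear of the socket, with its nipple at left (190,215). The sleeve is down, with its fins at left (115,240) and (230,345).

Emit:
{"op": "servo_tool", "data": {
  "steps": [
    [0.116,-0.07,0,0],
    [0.116,-0.07,0,0],
    [0.116,-0.07,0,0],
    [0.116,-0.07,0,0],
    [0.116,-0.07,0,0],
    [0.116,-0.07,0,0],
    [0.116,-0.07,0,0]
  ]
}}

```text
time: 10.55
ee_pos: [0.4464, -0.0122, 0.2582]
tcp_rot: [-0.001, 0.817, 0.576, -0.0]
contact_force: [0.7, 0.0, -4.1]
finger_gap: 0.0472
finger_force: 65.4
```

Emit:
{"op": "servo_tool", "data": {
  "steps": [
    [0,0,0,-0.018],
    [0,0,0,-0.018],
    [0,0,0,-0.018],
    [0,0,0,-0.017],
    [0,0,0,0],
    [0,0,0,0]
  ]
}}

```text
time: 11.15
ee_pos: [0.4472, -0.0139, 0.2585]
tcp_rot: [-0.0, 0.671, 0.742, -0.0]
contact_force: [0.9, 0.2, -4.5]
finger_gap: 0.0477
finger_force: 65.5
```

```bash
python3 - <<'E'
from h import *
i=ctrl.camera_info('wrist');I=ctrl.capture('wrist')[...,::-1];cv2.imwrite('pics/w4.png',I)
go([.4471,-.0145,.14],5.9)
hsv=cv2.cvtColor(I,cv2.COLOR_BGR2HSV)
m=((hsv[...,1]<50)&(hsv[...,2]>130)).astype(np.uint8)
for p in ([.474,-.0117,.006],[.4674,.0522,.006],[.48,-.0757,.006]): print(np.round(proj('wrist',p,i)))
for c in cv2.findContours(m,0,1)[0]:
    if cv2.contourArea(c)>300:
        r=cv2.minAreaRect(c);b=cv2.boxPoints(r);print(np.round(b).tolist(),np.array([plane('wrist',*p,.006,i)[:2] for p in b]).round(4).tolist())
E
```

```text
pos [ 0.4473 -0.0139  0.2586] yang 5.79 t 11.2 dworld mm [  -0.2   -0.6 -118.6] units [-0.002  -0.0006  0.3953] turn -0.0003
[343. 201.]
[344. 139.]
[341. 259.]
[[523.0, 394.0], [530.0, 364.0], [554.0, 370.0], [547.0, 400.0]] [[0.7884, -0.2704], [0.7764, -0.2131], [0.8321, -0.2275], [0.8482, -0.289]]
[[517.0, 457.0], [517.0, 193.0], [639.0, 193.0], [639.0, 457.0]] [[0.8546, -0.4321], [0.6719, 0.022], [0.8873, 0.0561], [1.3377, -0.5583]]
[[334.0, 137.0], [348.0, 137.0], [348.0, 226.0], [334.0, 226.0]] [[0.4573, 0.0526], [0.4713, 0.0542], [0.4824, -0.0382], [0.4677, -0.0397]]
[[-12.0, 107.0], [3.0, 92.0], [38.0, 128.0], [24.0, 142.0]] [[-0.006, 0.085], [0.0268, 0.1025], [0.0988, 0.0524], [0.0704, 0.0342]]
[[553.0, 93.0], [574.0, 76.0], [598.0, 107.0], [577.0, 123.0]] [[0.7009, 0.1452], [0.7306, 0.1742], [0.7761, 0.1485], [0.7437, 0.119]]
[[-0.0, 0.0], [136.0, 0.0], [136.0, 413.0], [0.0, 413.0]] [[-0.0025, 0.2351], [0.2291, 0.195], [0.2028, -0.3646], [-0.1664, -0.5017]]
```

Emit:
{"op": "servo_tool", "data": {
  "steps": [
    [0,-0.003,0.1,0],
    [0,0,0.1,0],
    [0,0,0.1,0],
    [0,0,0.08,0],
    [0,0,0.04,0],
    [0,0,0,0],
    [0,0,0,0]
  ]
}}

```text
time: 11.9
ee_pos: [0.4477, -0.014, 0.1338]
tcp_rot: [0.001, 0.67, 0.742, 0.0]
contact_force: [-0.2, -0.1, -3.4]
finger_gap: 0.0474
finger_force: 65.2
```

Emit:
{"op": "servo_tool", "data": {
  "steps": [
    [0,0,0.01,0],
    [0,0,0,0],
    [0,0,0,0]
  ]
}}

```text
time: 12.2
ee_pos: [0.4473, -0.0138, 0.1306]
tcp_rot: [0.0, 0.67, 0.743, 0.001]
contact_force: [0.4, 0.5, -3.7]
finger_gap: 0.0473
finger_force: 65.2
```

Emit:
{"op": "servo_tool", "data": {
  "steps": [
    [0,0,0.01,0],
    [0,0,0,0],
    [0,0,0,0]
  ]
}}

```text
time: 12.5
ee_pos: [0.4467, -0.0138, 0.1269]
tcp_rot: [-0.0, 0.67, 0.743, -0.0]
contact_force: [0.1, -0.0, -3.5]
finger_gap: 0.0472
finger_force: 65.2
```

Emit:
{"op": "servo_tool", "data": {
  "steps": [
    [0,0,0.007,0],
    [0,0,0,0],
    [0,0,0,0]
  ]
}}

```text
time: 12.8
ee_pos: [0.4472, -0.0139, 0.1256]
tcp_rot: [0.0, 0.67, 0.743, 0.0]
contact_force: [-2.8, -1.0, 6.4]
finger_gap: 0.0475
finger_force: 66.0
```

Emit:
{"op": "servo_tool", "data": {
  "steps": [
    [0,0,-0.0015,0],
    [0,0,0,0],
    [0,0,0,0],
    [0,0,0,0],
    [0,0,0,0],
    [0,0,0,0],
    [0,0,0,0],
    [0,0,0,0]
  ],
  "hand": 1
}}

```text
time: 13.6
ee_pos: [0.4468, -0.0138, 0.1253]
tcp_rot: [0.0, 0.67, 0.743, 0.0]
contact_force: [-0.5, -0.9, -0.3]
finger_gap: 0.0851
finger_force: 0.0
```

Emit:
{"op": "servo_tool", "data": {
  "steps": [
    [0,0,-0.06,0],
    [0,0,-0.1,0],
    [0,0,-0.1,0],
    [0,0,-0.1,0],
    [0,0,0,0],
    [0,0,0,0]
  ]
}}

```text
time: 14.2
ee_pos: [0.4471, -0.0137, 0.2337]
tcp_rot: [0.0, 0.67, 0.743, 0.001]
contact_force: [-0.4, -0.3, -0.1]
finger_gap: 0.0853
finger_force: 0.0
```

```bash
python3 - <<'E'
from h import *
go([.38,-.0145,.24],5.9)
S=ctrl.capture('scene')[...,::-1];W=ctrl.capture('wrist')[...,::-1]
o=np.zeros((480,800,3),np.uint8);o[:,:400]=cv2.resize(S[180:372,220:380],(400,480));o[:,400:]=cv2.resize(W[150:450,190:440],(400,480));cv2.imwrite('pics/c5.png',o)
E
```

```text
pos [ 0.4471 -0.0137  0.2337] yang 5.92 t 14.2 dworld mm [-67.1  -0.8   6.3] units [ 0.0206 -0.2226 -0.0214] turn 0.0001
```

View pics/c5.png

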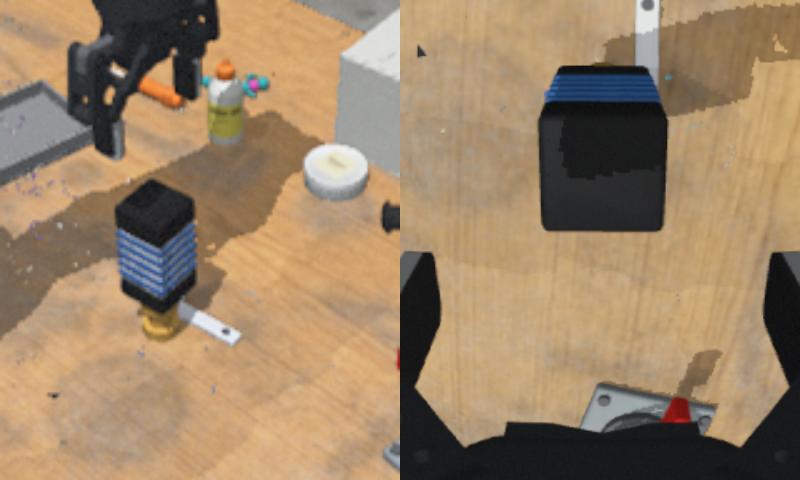

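The cartridge stands upright at the strip's near side: left (155,260) with its foot at (160,325), and the strip at (210,322). It's square to the strip and free of the fingers.

Emit:
{"op": "servo_tool", "data": {
  "steps": [
    [0,-0.125,0,0],
    [0,-0.125,0,0],
    [0,0,0,0],
    [0,0,0.1,0],
    [0,0,0.1,0],
    [0,0,0.1,0],
    [0,0,0,0],
    [0,0,0,0]
  ],
  "hand": 0
}}

```text
time: 15.1
ee_pos: [0.372, -0.0218, 0.1431]
tcp_rot: [-0.0, 0.67, 0.742, -0.001]
contact_force: [0.9, -0.4, -0.4]
finger_gap: -0.0003
finger_force: 0.0
```

```bash
python3 - <<'E'
from h import *
go([.407,-.0145,.14],5.9)
print(ctrl.read_state()['finger_gap'])
E
```

```text
pos [ 0.372  -0.0218  0.1431] yang 5.88 t 15.1 dworld mm [35.   7.3 -3.1] units [0.0124 0.1187 0.01  ] turn -0.0001
-0.000277828125530238
```

Emit:
{"op": "servo_tool", "data": {
  "steps": [
    [0,0.035,0,0],
    [0,0.035,0,0],
    [0,0.03,0,0],
    [0,0.015,0,0],
    [0,0.015,0,0],
    [0,0.015,0,0],
    [0,0.015,0,0],
    [0,0.015,0,0]
  ]
}}

```text
time: 15.9
ee_pos: [0.4246, -0.0161, 0.1433]
tcp_rot: [-0.0, 0.67, 0.743, 0.0]
contact_force: [-1.0, 0.1, 0.4]
finger_gap: 0.0
finger_force: 0.1
```

Emit:
{"op": "servo_tool", "data": {
  "steps": [
    [0,0.015,0,0],
    [0,0.015,0,0],
    [0,0.015,0,0],
    [0,0.015,0,0],
    [0,0,0,0],
    [0,0,0,0]
  ]
}}

```text
time: 16.5
ee_pos: [0.4423, -0.0144, 0.1432]
tcp_rot: [-0.0, 0.67, 0.743, -0.0]
contact_force: [0.0, -0.6, -0.5]
finger_gap: 0.0002
finger_force: 0.0
```

```bash
python3 - <<'E'
from h import *
go([.407,-.0145,.14],5.9)
S=ctrl.capture('scene')[...,::-1];cv2.imwrite('pics/c6.png',cv2.resize(S[180:372,220:420],(600,576)))
E
```

```text
pos [ 0.4423 -0.0144  0.1432] yang 5.91 t 16.5 dworld mm [-35.3  -0.1  -3.2] units [ 0.0116 -0.117   0.0109] turn 0.0
```

View pics/c6.png

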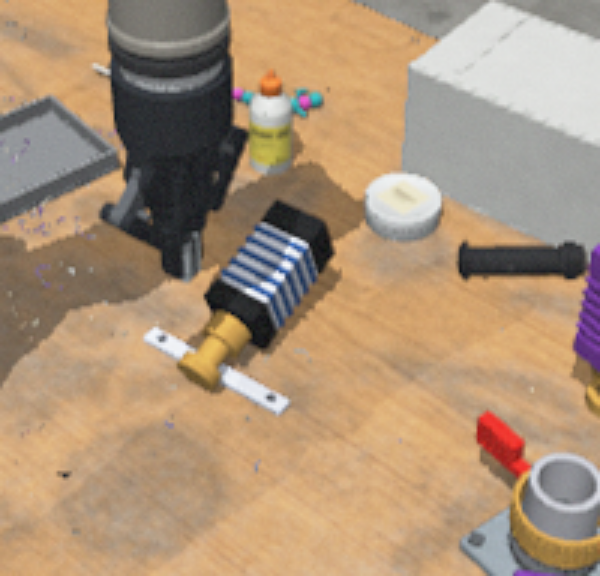

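The cartridge lies flat over the strip: its nipple at (212,350) is on the strip and its body at (270,275) is beyond. The bottle (271,135), tin (402,205) and flashlight (520,260) are untouched.

Emit:
{"op": "servo_tool", "data": {
  "steps": [
    [0,-0.03,-0.12,0],
    [0,0,-0.12,0],
    [0,0,-0.12,0],
    [0,0,0,-0.0227],
    [0,0,0,-0.0227],
    [0,0,0,-0.0227],
    [0,0,0,-0.0227],
    [0,0,0,-0.0227],
    [0,0,0,-0.0227],
    [0,0,0,-0.0227]
  ],
  "hand": 1
}}

```text
time: 17.55
ee_pos: [0.433, -0.0153, 0.2512]
tcp_rot: [-0.0, 0.23, 0.973, 0.0]
contact_force: [0.9, -0.4, 0.5]
finger_gap: 0.0854
finger_force: 0.0
```

Emit:
{"op": "servo_tool", "data": {
  "steps": [
    [0,0,0,-0.0227],
    [0,0,0,-0.0227],
    [0,0,0,-0.0227],
    [0,0,0,-0.0227],
    [-0.06,0,0,0],
    [0,0,0,0],
    [0,0,0,0]
  ]
}}

```text
time: 18.25
ee_pos: [0.4508, -0.0136, 0.2511]
tcp_rot: [-0.001, -0.05, 0.999, -0.0]
contact_force: [-0.6, 0.1, 0.3]
finger_gap: 0.0852
finger_force: 0.0
```

```bash
python3 - <<'E'
from h import *
i=ctrl.camera_info('wrist');I=ctrl.capture('wrist')[...,::-1];cv2.imwrite('pics/w7.png',I)
go([.54,-.005,.25],95.9)
H,s,v=cv2.split(cv2.cvtColor(I,cv2.COLOR_BGR2HSV))
m=((H>100)&(H<120)&(s>80)&(v>40)).astype(np.uint8)
m=cv2.morphologyEx(m,cv2.MORPH_CLOSE,np.ones((9,9)))
for c in cv2.findContours(m,0,1)[0]:
    if cv2.contourArea(c)>300:
        r=cv2.minAreaRect(c);b=cv2.boxPoints(r);print(np.round(r[0]),np.round(b).tolist(),plane('wrist',*r[0],.048,i).round(4),np.array([plane('wrist',*p,.048,i)[:2] for p in b]).round(4).tolist())
E
```

```text
pos [ 0.4506 -0.0136  0.2511] yang 95.78 t 18.3 dworld mm [89.4  8.6 -1.1] units [-0.2995 -0.0014  0.0034] turn -0.0003
[318. 308.] [[294.0, 285.0], [341.0, 285.0], [341.0, 330.0], [294.0, 330.0]] [ 0.5468 -0.0021  0.048 ] [[0.5244, -0.0273], [0.5198, 0.018], [0.5709, 0.0247], [0.5757, -0.0234]]
```

View pics/w7.png

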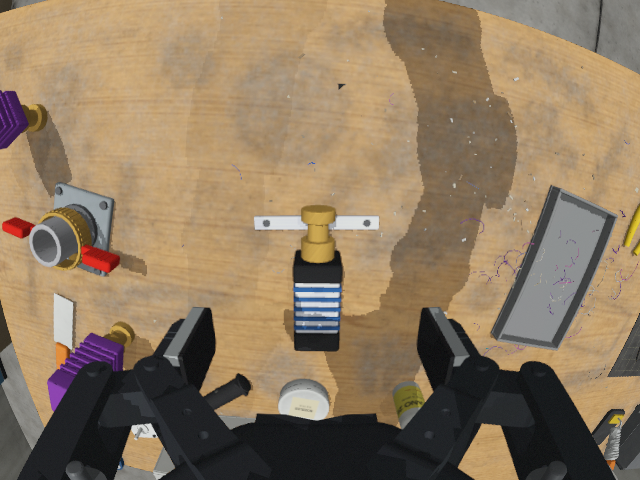

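The wrist view shows the cartridge lying with its nipple over the strip at (318,232) and its body at (318,300), square to the tool. The tray is at (555,265).

Emit:
{"op": "servo_tool", "data": {
  "steps": [
    [-0.15,0.003,0,0],
    [-0.15,0,0,0],
    [0,0,0.15,0],
    [0,0,0.15,0],
    [0,0,0.15,0],
    [0,0,0.12,0],
    [0,0,0,0],
    [0,0,0,0]
  ]
}}

```text
time: 19.1
ee_pos: [0.5406, -0.0035, 0.0809]
tcp_rot: [-0.0, -0.051, 0.999, -0.0]
contact_force: [1.4, -0.2, 0.6]
finger_gap: 0.0857
finger_force: 0.0
```

```bash
python3 - <<'E'
from h import *
go([.541,-.0035,.028],95.9)
E
```

```text
pos [ 0.5406 -0.0035  0.0809] yang 95.79 t 19.1 dworld mm [  0.4   0.  -52.9] units [-0.0016 -0.      0.1763] turn -0.0003
```

Emit:
{"op": "servo_tool", "data": {
  "steps": [
    [0,0,0.06,0],
    [0,0,0.06,0],
    [0,0,0.05,0],
    [0,0,0,0],
    [0,0,0,0]
  ]
}}

```text
time: 19.6
ee_pos: [0.5417, -0.0035, 0.0306]
tcp_rot: [0.001, -0.051, 0.999, 0.0]
contact_force: [0.4, 0.3, 0.9]
finger_gap: 0.0853
finger_force: 0.0
```

Emit:
{"op": "servo_tool", "data": {
  "steps": [
    [0,0,0,0],
    [0,0,0,0],
    [0,0,0,0],
    [0,0,0,0],
    [0,0,0,0],
    [0,0,0,0]
  ],
  "hand": 0
}}

```text
time: 20.2
ee_pos: [0.5417, -0.0037, 0.0303]
tcp_rot: [0.001, -0.051, 0.999, -0.0]
contact_force: [0.2, 0.4, 5.7]
finger_gap: 0.0476
finger_force: 63.8
```

Emit:
{"op": "servo_tool", "data": {
  "steps": [
    [0,0,-0.06,0],
    [0,0,-0.1,0],
    [0,0,-0.1,0],
    [0,0,-0.1,0],
    [0,0,0,0],
    [0,0,0,0]
  ]
}}

```text
time: 20.8
ee_pos: [0.5399, -0.003, 0.1364]
tcp_rot: [-0.001, -0.051, 0.999, 0.0]
contact_force: [0.3, 0.4, -4.9]
finger_gap: 0.0473
finger_force: 63.1
```

```bash
python3 - <<'E'
from h import *
go([.502,.295,.145],84)
E
```

```text
pos [ 0.5399 -0.003   0.1364] yang 95.83 t 20.8 dworld mm [-37.9 298.    8.6] units [ 0.0249  1.001  -0.0282] turn 0.0329
```

Emit:
{"op": "servo_tool", "data": {
  "steps": [
    [0.005,0.12,-0.006,0.006],
    [0.005,0.12,-0.006,0.006],
    [0.005,0.12,-0.006,0.006],
    [0.005,0.12,-0.006,0.006],
    [0,0.12,0,0.008],
    [0,0,0,0],
    [0,0,0,0]
  ]
}}

```text
time: 21.5
ee_pos: [0.5278, 0.1773, 0.1415]
tcp_rot: [-0.003, 0.048, 0.999, -0.001]
contact_force: [0.5, -1.6, -4.6]
finger_gap: 0.0474
finger_force: 63.3
```

```bash
python3 - <<'E'
from h import *
i=ctrl.camera_info('wrist');I=ctrl.capture('wrist')[...,::-1];cv2.imwrite('pics/w8.png',I)
H,s,v=cv2.split(cv2.cvtColor(I,cv2.COLOR_BGR2HSV))
def tray(n,I,i,box=None):
    H,s,v=cv2.split(cv2.cvtColor(np.ascontiguousarray(I),cv2.COLOR_BGR2HSV))
    m=((s<45)&(v>30)&(v<170)).astype(np.uint8);m=cv2.morphologyEx(m,cv2.MORPH_OPEN,np.ones((3,3)))
    for c in cv2.findContours(m,0,1)[0]:
        if cv2.contourArea(c)<1500: continue
        P=np.array([plane(n,*p,.022,i)[:2] for p in c[:,0].astype(float)],np.float32)
        r=cv2.minAreaRect(P)
        print(n,np.round(r[0],4),np.round(r[1],4),round(r[2],1),cv2.boundingRect(c))
tray('wrist',I,i);tray('top',ctrl.capture('top')[...,::-1],ctrl.camera_info('top'));tray('scene',ctrl.capture('scene')[...,::-1],ctrl.camera_info('scene'))
go([.524,.295,.145],84)
E
```

```text
wrist [0.6608 0.1858] [0.9259 0.5402] 83.7 (19, 43, 592, 437)
top [0.5854 0.6418] [0.2626 0.2137] 84.2 (0, 211, 114, 88)
top [0.8184 0.5401] [0.1936 0.1261] 45.0 (70, 128, 72, 52)
top [ 0.6541 -0.0108] [1.8014 1.2469] 87.0 (0, 0, 640, 480)
scene [0.4973 0.2821] [0.1345 0.2078] 80.6 (172, 222, 87, 45)
scene [0.572  0.6196] [0.2583 0.2112] 85.0 (116, 155, 100, 53)
scene [1.5847 0.6912] [3.4104 4.6549] 43.8 (0, 0, 640, 480)
pos [0.5293 0.1739 0.1432] yang 84.14 t 21.65 dworld mm [ -5.3 121.1   1.8] units [ 0.0588  0.3996 -0.0068] turn 0.0004
```

Emit:
{"op": "servo_tool", "data": {
  "steps": [
    [0.013,0.099,0,0.0016],
    [0.013,0.099,0,0],
    [0.013,0.099,0,0],
    [0.013,0.099,0,0],
    [0,0,0,0],
    [0,0,0.1,0],
    [0,0,0.1,0],
    [0,0,0.08,0],
    [0,0,0,0],
    [0,0,0,0]
  ]
}}

```text
time: 22.65
ee_pos: [0.5276, 0.2943, 0.0605]
tcp_rot: [-0.0, 0.056, 0.998, -0.001]
contact_force: [0.4, 0.2, -3.0]
finger_gap: 0.047
finger_force: 63.2
```

```bash
python3 - <<'E'
from h import *
go([.526,.2937,.036],83.5)
E
```

```text
pos [0.5276 0.2943 0.0605] yang 83.6 t 22.65 dworld mm [ -1.6  -0.6 -24.5] units [ 0.0051 -0.0027  0.0818] turn 0.0003
```

Emit:
{"op": "servo_tool", "data": {
  "steps": [
    [0,0,0.04,0],
    [0,0,0.035,0],
    [0,0,0,0],
    [0,0,0,0]
  ]
}}

```text
time: 23.05
ee_pos: [0.527, 0.2958, 0.0378]
tcp_rot: [-0.0, 0.055, 0.999, -0.0]
contact_force: [0.3, 0.5, -3.0]
finger_gap: 0.0473
finger_force: 63.4
```

Emit:
{"op": "servo_tool", "data": {
  "steps": [
    [0,0,0.008,0],
    [0,0,0,0],
    [0,0,0,0]
  ]
}}

```text
time: 23.35
ee_pos: [0.5275, 0.2959, 0.0359]
tcp_rot: [0.0, 0.055, 0.998, 0.0]
contact_force: [0.9, 0.5, -4.2]
finger_gap: 0.0474
finger_force: 63.4
```

Emit:
{"op": "servo_tool", "data": {
  "steps": [
    [0,0,0.004,0],
    [0,0,0,0],
    [0,0,0,0]
  ]
}}

```text
time: 23.65
ee_pos: [0.5273, 0.2958, 0.0345]
tcp_rot: [0.0, 0.055, 0.998, 0.0]
contact_force: [0.6, 0.7, -3.1]
finger_gap: 0.0473
finger_force: 63.4
```

Emit:
{"op": "servo_tool", "data": {
  "steps": [
    [0,0,0,0],
    [0,0,0,0],
    [0,0,0,0],
    [0,0,0,0],
    [0,0,-0.04,0],
    [0,0,-0.1,0],
    [0,0,-0.12,0],
    [0,0,-0.15,0],
    [0,0,-0.15,0],
    [0,0,-0.15,0]
  ],
  "hand": 0.68
}}

```text
time: 24.65
ee_pos: [0.5272, 0.2954, 0.2504]
tcp_rot: [0.001, 0.055, 0.998, 0.0]
contact_force: [1.1, 1.1, 0.6]
finger_gap: 0.0582
finger_force: 0.0
```

Emit:
{"op": "servo_tool", "data": {
  "steps": [
    [0,0,0,0],
    [0,0,0,0],
    [0,0,0,0],
    [0,0,0,0]
  ]
}}

```text
time: 25.05
ee_pos: [0.5262, 0.2957, 0.2458]
tcp_rot: [-0.001, 0.055, 0.998, -0.001]
contact_force: [-0.4, -0.2, 0.6]
finger_gap: 0.0584
finger_force: 0.0
```

```bash
python3 - <<'E'
from h import *
i=ctrl.camera_info('wrist');I=np.ascontiguousarray(ctrl.capture('wrist')[...,::-1]);cv2.imwrite('pics/w9.png',I)
go([.526,.2937,.2],83.5)
H,s,v=cv2.split(cv2.cvtColor(I,cv2.COLOR_BGR2HSV))
m=((H>100)&(H<120)&(s>80)&(v>40)).astype(np.uint8);m=cv2.morphologyEx(m,cv2.MORPH_CLOSE,np.ones((9,9)))
b=((H>14)&(H<28)&(s>120)&(v>60)).astype(np.uint8)
for nm,M,z in(('blue',m,.052),('brass/wood',b,.045)):
  for c in cv2.findContours(M,0,1)[0]:
    if 300<cv2.contourArea(c)<8000:
        r=cv2.minAreaRect(c);B=cv2.boxPoints(r);print(nm,np.round(r[0]),np.round(r[1]),r[2],plane('wrist',*r[0],z,i).round(4),np.array([plane('wrist',*p,z,i)[:2] for p in B]).round(3).tolist())
# sleeve check from scene: red fin centroids
S=np.ascontiguousarray(ctrl.capture('scene')[...,::-1]);H,s,v=cv2.split(cv2.cvtColor(S,cv2.COLOR_BGR2HSV));r=((H<5)|(H>175))&(s>170)&(v>80);r[:230]=0
print([x[0] for x in blobs(r,15)])
E
```

```text
pos [0.5263 0.2957 0.2458] yang 83.72 t 25.1 dworld mm [ -0.3  -2.  -45.8] units [-1.000e-04 -6.400e-03  1.527e-01] turn 0.0006
blue [ 15. 446.] [65. 30.] 90.0 [ 0.897  -0.3205  0.052 ] [[0.809, -0.296], [0.791, -0.196], [1.008, -0.36], [1.062, -0.52]]
blue [316. 224.] [54. 53.] 90.0 [0.5339 0.295  0.052 ] [[0.507, 0.275], [0.512, 0.321], [0.562, 0.316], [0.557, 0.268]]
brass/wood [379. 368.] [62. 28.] 64.98310089111328 [0.7047 0.3451 0.045 ] [[0.67, 0.319], [0.659, 0.346], [0.744, 0.375], [0.757, 0.345]]
brass/wood [345. 308.] [44. 92.] 62.52556610107422 [0.6251 0.3137 0.045 ] [[0.622, 0.263], [0.585, 0.346], [0.63, 0.365], [0.67, 0.278]]
brass/wood [317. 142.] [57. 36.] 90.0 [0.4629 0.3032 0.045 ] [[0.436, 0.291], [0.44, 0.321], [0.49, 0.316], [0.486, 0.285]]
brass/wood [457.  80.] [ 52. 100.] 17.87869644165039 [0.4149 0.4338 0.045 ] [[0.45, 0.392], [0.362, 0.431], [0.376, 0.48], [0.466, 0.439]]
[array([386.8, 327.3]), array([431.7, 367.5])]
```

```bash
python3 -c "
from plant import ctrl
print(ctrl.hand_in())"
```

```text
the job is handed in; nothing more can be done
None
```

I handed the job in at about 25 s of the 72 s allowed, and no verdict was returned: by my last camera measurements the cartridge lies level and let go in the storage tray and the sleeve is home. The bottle, tin and flashlight had not moved when I last viewed them, just after the cartridge was tipped over.

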